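# Sight a straightedge through the bench mirror

## Task

Lay the straightedge that carries the round bead flat on the table, flush against the board's near edge and within its length, bead end towards the camera stand, and let go of it. Then swing the stand's sprung mirror by its upright pin until the stand's camera would see the bead reflected in the middle of the mirror, and finish while still holding the mirror there. Leave the other things on the table where they are.

Things in the scene. Friction and masses are not known exactly. Their poses are not given: they have to be found in the camera images.
- board: fixed, clamped plank, 160 (x) by 320 (y) by 20 mm high, wood, two dark clamp blocks on its far half. Origin: centre of its underside, on the table. Its near edge, facing the robot, is the plane x = -80 mm in its frame and runs along its y axis.
- straightedge: loose wooden straightedge, 0.2 to 0.4 kg: flat bar 50 (x) by 220 (y) by 14 mm high, with an upright grip rib 14 mm thick (x), y from -30 to +50 mm, up to 60 mm above the table, and a bead at its -y end. Origin: centre of the underside. Its straight edge, the face x = +25 mm, goes against the board; it starts 50 to 100 mm short of it, turned up to 0.35 rad, edge towards the board.
- bead (a point): centre of the round dark wooden bead, 20 mm diameter, on a thin steel stem on the straightedge: x 0, y -95, z 62 mm in its frame. It is the marker to be seen in the mirror.
- edge_left (a point): left (+y) end of the straightedge's straight edge: x 25, y 110, z 7 mm in its frame
- edge_right (a point): right (-y) end of the straightedge's straight edge: x 25, y -110, z 7 mm in its frame
- stand: fixed viewing stand: plywood base 280 by 90 by 12 mm with the swivel mirror at one end and a small black camera on a post, 125 mm high, at the other. Origin: on the table, under the mirror's vertical swivel axis; the camera lies along its +x. A thin pointer under the mirror, geared to it, shows where the camera looks by reflection.
- lens (a point): front of the camera's lens: x 172, y 0, z 100 mm in the stand's frame; the camera looks along the stand's -x, at the mirror
- glass (a point): centre of the mirror's glass, which is 70 mm wide and 80 mm high, upright; the glass face contains the swivel axis, 97 mm above the table. The point's x axis is the outward normal of the glass.
- pin (a point): the mirror's round black upright pin, 14 mm diameter, free of other things from 110 to 160 mm above the table; this point is on its axis at the very top (160 mm). It is on a lever behind the glass: 80 mm from the swivel axis, straight opposite to the glass normal.
- mirror (a joint): mirror angle about its vertical axis, rad, 0 (parked, on its stop) to 1.5, growing anticlockwise from above: the glass turns from the camera towards the board. The glass normal is at (joint - 0.0873) from the stand's +x axis. A spring drives it back to 0 (0.09 Nm at 0, plus 0.22 Nm per rad: 1 to 4.5 N at the pin), so it must be held.
- view (a point): on the swivel axis, 97 mm above the table, carried by a thin steel pointer, 64 mm long and 40 mm above the table, geared 2:1 to the mirror. Its x axis (the pointer's direction) is the camera's central line of sight after reflection: at (2 x joint - 0.1745) from the stand's +x axis. The bead is seen in mid-mirror when it lies on this line, height aside.
- offcut: bystander: wood block 90 by 42 by 30 mm, origin under its centre
- batten: bystander: bare wood stick 160 by 25 by 15 mm without bead or rib, origin under its centre
- paint_bottle: bystander: paint bottle 60 mm diameter, 160 mm high, standing on the board, origin under its centre
- glue_bottle: bystander: glue bottle 50 mm diameter, 140 mm high, origin under its centre
- screw_box: bystander: open grey box 110 by 80 by 30 mm, origin under its centre
- screwdriver: bystander: screwdriver lying on the table along its x
There are look-alikes about, which are no part of the job. What is shaped like the straightedge but blue or pink is not meant.

How it is judged (in metres and radians):
On the way, in this order (a step that is already met when the one before it is completed fails the run):
1. the straightedge lies flush along the board's near edge, let go (x of edge_left in the frame of board between -0.084 and -0.077 m and y of edge_left in the frame of board between -0.165 and 0.165 m and height (world z) of edge_left between 0.003 and 0.011 m and x of edge_right in the frame of board between -0.084 and -0.077 m and y of edge_right in the frame of board between -0.165 and 0.165 m and height (world z) of edge_right between 0.003 and 0.011 m and angle between straightedge's own z axis and vertical below 0.05 rad and y of bead in the frame of board below 0 m and contact force between each of the arm, the fingers and straightedge below 0.1 N), for 0.3 s.
2. the mirror is held so that the camera sees the bead in mid-mirror (y of bead in the frame of view between -0.035 and 0.035 m and x of bead in the frame of view above 0.05 m and velocity of joint mirror between -0.05 and 0.05 rad/s and contact force between the fingers and mirror above 0.4 N), for 0.3 s.
At the end, for the whole second after the job is handed in: Straightedge flat on the table, both ends of its edge within 4 mm of the board's near edge and within its length, bead end to the stand, let go; bead within 35 mm of the camera's reflected line of sight (middle third of the mirror); mirror still, pressed by the fingers with over 0.4 N (all of step 1 and all of step 2); the arm keeps its last pose, push and grip.
It fails at once if a bystander is moved by more than 30 mm (distance of any of offcut, batten, paint_bottle, glue_bottle, screw_box, screwdriver from where it was at the start of the episode above 0.03 m).
It also fails if it takes over 51 s, if anything falls off the work surface, if the arm or the gripper's body presses on something with over 40 N, if the wrist force passes 120 N, or if a joint passes its speed limit or range.

## Robot

A 6-joint arm with a two-finger parallel gripper is mounted at the origin on the work surface. World frame = base frame: x ahead of the robot, y to its left, z up, the work surface at z = 0. Lengths are in mm, angles in rad, forces in N, time in s.
With the tool pointing down it reaches from about 275 to 825 mm from the base axis. Payload 4.9 kg.
Tool frame: the origin (TCP) lies on the centre line of the jaws, within the pads' length; the fingertips stand 8 mm ahead of it and the grasp point (between the pads) lies 11 mm behind it; x points along the fingers, z is the direction in which the jaws open and shut, and the axes are right-handed (so a half turn about x gives the same grasp; the last joint's range is limited). The gripper opens to 85 mm and grips with 20 to 120 N. Pads are 22 mm wide; open, the fingers measure 114 mm over their backs; the gripper's body (76 mm by 85 mm) begins 54 mm behind the grasp point. The pads swing forward as they close: fully open they stand 13 mm farther back than shut.
Start: joints at [-1.374, 0.326, -0.193, 1.052, 0, 1.437], TCP at [178.652, -520.194, 239.281] pointing down, gripper open.
Joint ranges: [-2.65, 2.65], [-0.97, 1.79], [-1.3, 1.35], [-1.93, 2.1], [-1.47, 1.37], [-3.14, 3.14]. Speed limits (rad/s): [2.57, 2.57, 3.14, 3.14, 3.14, 3.14].

## Interface

Orientations are given as a unit quaternion [w, x, y, z].
In Python, from workcell import ctrl gives the robot as it stands. The module is installed in compiled form; this text tells all that it offers.
- The arm moves only by the tool play_rows, never from a script. Its argument "targets" is a list of rows, each an object with "travel": the shift along the world's x, y, z in units of 50 mm (1.0 is 50 mm), a list of three; "angular": the turn, a rotation vector about the world's x, y, z in units of 10 degrees (1.0 is 10 degrees), a list of three. A call has 1 to 5 rows; each row shifts and turns the commanded pose from where the row before left it; what a row does not reach is not made up. A row lasts 1/8 s, in which the tool goes at most 62.5 mm and 10.7 degrees, less where a joint would pass 70% of its speed; a pose out of reach is approached as far as the arm can. A call is refused whole if a number of a shift passes 1 or a number of a turn 1, either way. A call with a gripper value outside its range is refused whole. "hand" is the opening, from -1 (shut) to 1 (fully open), so that 0 is half open, set as the call begins (left out, the last holds). The fingers move at their own pace and stop on an object; "force" is the grip in N (left out, the last holds). Time passes only in rows, so rows that do not move let the fingers close. It gives the time, the measured TCP pose, the force and the opening at its end, in the units of the state.
- ctrl.get_state(): the state, without advancing time (a new reading comes with each control period).
- ctrl.snapshot(name): name is "side" or "top" or "wrist"; returns a dict with "image" (400x640x3 uint8, blue, green, red), "z_map" (400x640 float32, mm along the optical axis (not along the pixel's ray), 0 where there is no reading), "vfov" (degrees; the focal length in pixels is half the picture's height over the tangent of half this angle, whatever the lens; pixels are square), "cx", "cy" (the principal point, pixels), "dist_coeffs" ([k1, k2, p1, p2, k3] as OpenCV has them; the pictures are not rectified), "extrinsics" (4x4, takes a point from world to camera coordinates). Camera axes: x right, y down, z forward; pixel columns grow to the right and rows downward; lengths in mm; the calibration is good to about 2 mm. A picture is of the moment at which its call begins.
- ctrl.sign_off(): hands the job in, once; it reports no verdict.
The state is a dict: "t": time; "joints": joint angles; "joint_vel": joint speeds; "joint_torque": joint torques, N m; "tcp_pos": TCP position; "orientation": TCP orientation; "wrist_force": force on the tool from outside, world axes, zero at the start; "moment": the same for the moment, N m; "gripper_width": opening from 0.0 (shut) to 1.0 (fully open).
Only numpy, scipy, OpenCV 4.12 (cv2) and the standard library are available. Lean on these libraries where they do the work, as an engineer would, in place of code of your own. Each camera call takes 0.05 s, during which the arm holds its last target. There are 200 camera calls.

## Working session

There is one attempt and no reset: what is moved stays moved. The work goes in short steps, Python scripts to look and compute and a tool call to move; the robot and the scene stay as the last step left them, time stands still between calls to the robot, and variables do not carry over. Pictures are saved under pics/ and viewed, about 8 in all and at most 12, crops included, and the job is handed in when it is done.

Besides the shell and the picture viewer there is one more tool, called after "Call:" in YAML: its name, and indented under it one key for each argument. play_rows: Moves the arm, as the interface text tells. Its arguments: {"type":"object","properties":{"targets":{"type":"array"},"hand":{"type":"number"},"force":{"type":"number"}},"required":["targets"]}

```bash
mkdir -p pics; cat > h.py <<'E'
import numpy as np, cv2, pickle
from workcell import ctrl
def snap(name,tag):
    s=ctrl.snapshot(name); pickle.dump(s,open(f'{tag}.pkl','wb')); cv2.imwrite(f'pics/{tag}.png',s['image']); return s
def load(tag): return pickle.load(open(f'{tag}.pkl','rb'))
def ray(s,u,v):
    f=200/np.tan(np.radians(s['vfov'])/2); K=np.array([[f,0,s['cx']],[0,f,s['cy']],[0,0,1]])
    n=cv2.undistortPoints(np.array([[[u,v]]],float),K,np.array(s['dist_coeffs'],float))[0,0]
    E=np.array(s['extrinsics']); R=E[:3,:3]; return -R.T@E[:3,3], R.T@np.array([n[0],n[1],1.]), 
def atz(s,u,v,z):
    c,d=ray(s,u,v); return c+d*(z-c[2])/d[2]
def dep(s,u,v):
    c,d=ray(s,u,v); return c+d*s['z_map'][int(v),int(u)]
def proj(s,p):
    f=200/np.tan(np.radians(s['vfov'])/2); K=np.array([[f,0,s['cx']],[0,f,s['cy']],[0,0,1]])
    E=np.array(s['extrinsics']); return cv2.projectPoints(np.array(p,float).reshape(-1,1,3),cv2.Rodrigues(E[:3,:3])[0],E[:3,3],K,np.array(s['dist_coeffs'],float))[0][:,0]
E
python3 - <<'E'
from h import *
for n in('top','side'):
    s=snap(n,n+'0'); print(n,s['vfov'],s['cx'],s['cy'],s['dist_coeffs'],np.round(ray(s,320,200),2))
print(ctrl.get_state())
E
```

```text
top 50.316006914218306 323.5387262947 204.41909300461526 [-0.05092303  0.          0.          0.          0.        ] [[ 4.47660e+02  2.68500e+01  1.59564e+03]
 [ 7.00000e-02 -1.00000e-02 -1.00000e+00]]
side 44.371176506802804 320.73344897147683 197.63542378601113 [0.0495807 0.        0.        0.        0.       ] [[ 3.81130e+02 -1.38925e+03  9.56860e+02]
 [ 9.00000e-02  8.60000e-01 -5.10000e-01]]
{'t': 0.1, 'joints': array([-1.37418915e+00,  3.26854266e-01, -1.93465968e-01,  1.05200811e+00,
       -4.17147582e-05,  1.43660424e+00]), 'joint_vel': array([ 6.29082636e-05, -7.14605432e-04,  2.65535479e-03,  7.07566553e-04,
        8.00888957e-04, -1.36604332e-03]), 'joint_torque': array([ 8.45785980e-04, -4.44237721e+01,  2.63038981e+01,  7.84848322e-03,
       -1.04132930e-04, -1.69724399e-05]), 'tcp_pos': array([ 178.54357619, -519.68210783,  238.59537172]), 'orientation': array([ 0.57509455,  0.41121305,  0.57590428, -0.41049281]), 'wrist_force': array([-0.26062191, -0.05619311,  0.66186429]), 'moment': array([-0.01906071, -0.0255608 ,  0.03963137]), 'gripper_width': 1.0021903034894377}
```

View pics/top0.png

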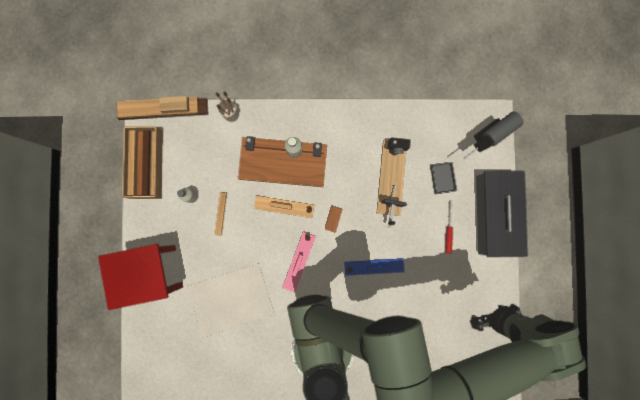

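View pics/side0.png

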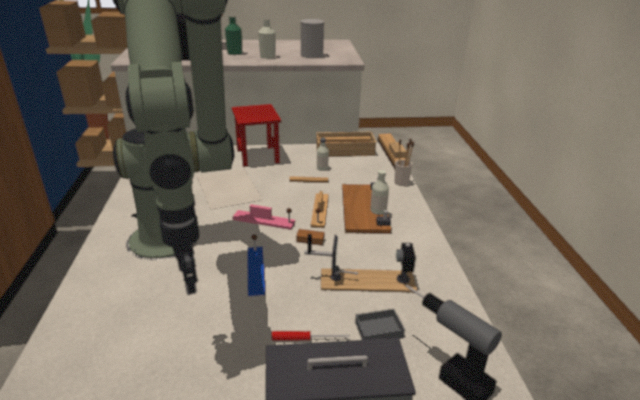

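Candidates in the top view are wood with rib and bead (283,207), pink (299,262), blue (375,266), bare batten (221,214) and offcut (334,218). The wooden one at (283,207) fits the description. The board is at (283,162) and the stand runs from the mirror at (391,203) to the camera at (397,145). Next is a close crop.

```bash
python3 - <<'E'
import cv2
im=cv2.imread('pics/top0.png')
cv2.imwrite('pics/c1.png',cv2.resize(im[125:240,230:430],None,fx=4,fy=4,interpolation=cv2.INTER_CUBIC))
E
```

```text
(no output)
```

View pics/c1.png

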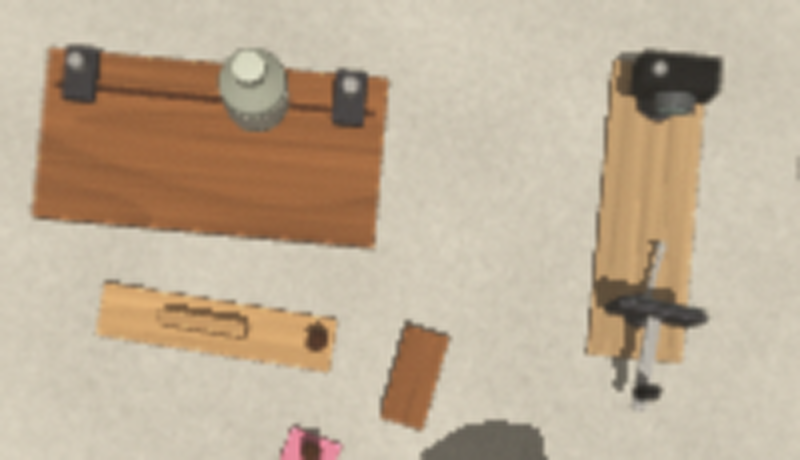

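The crop shows the wooden straightedge with its rib at (203,320) and the bead at its right (stand) end at (317,337). The board's near edge runs (34,218)–(375,248). The mirror is at (607,303)–(706,318), its pin at (648,392), and the stand's near base corners are at (586,354) and (682,362).

```bash
cat > m.py <<'E'
from h import *
s=load('top0')
def P(u,v,z): return atz(s,230+(u+.5)/4-.5,125+(v+.5)/4-.5,z)
def show(n,*p):
    for q in p: print(n,np.round(q,1))
bd=[P(*q,20) for q in((34,218),(375,248),(389,78),(50,47))]; show('board',*bd); print([np.linalg.norm(bd[i]-bd[i-1]).round() for i in range(4)])
se=[P(*q,14) for q in((106,283),(336,318),(330,371),(97,334))]; show('se',*se); print([np.linalg.norm(se[i]-se[i-1]).round() for i in range(4)])
show('bead',P(317,337,62)); show('rib',P(160,311,60),P(247,326,60))
st=[P(*q,12) for q in((586,354),(682,362),(617,55))]; show('stand',*st); print(np.linalg.norm(st[0]-st[1]),np.linalg.norm(st[0]-st[2]))
show('mirror',P(607,303,137),P(706,318,137)); show('pin',P(648,392,160)); show('ptr',P(658,243,40))
show('offcut',P(415,376,30)); show('offc',P(407,322,30),P(449,337,30))
e=bd[0]-bd[1]; by=np.arctan2(-e[0],e[1]); e=(se[0]-se[1]+se[3]-se[2]);sy=np.arctan2(-e[0],e[1]); print('yaw board',by,'se',sy)
E
python3 m.py; python3 - <<'E'
from h import *
s=load('top0'); print(np.round(dep(s,311,170),1),np.round(dep(s,309,209),1),np.round(dep(s,281,205),1))
E
```

```text
board [638.4 309.6  20. ]
board [608.4  -6.8  20. ]
board [768.2 -21.2  20. ]
board [799.2 295.6  20. ]
[np.float64(161.0), np.float64(318.0), np.float64(160.0), np.float64(318.0)]
se [577.9 243.5  14. ]
se [543.8  29.9  14. ]
se [494.6  35.8  14. ]
se [530.5 251.8  14. ]
[np.float64(48.0), np.float64(216.0), np.float64(50.0), np.float64(219.0)]
bead [523.9  47.   62. ]
rib [548.5 188.5  60. ]
rib [534.4 110.1  60. ]
stand [ 508.7 -203.2   12. ]
stand [ 500.5 -293.3   12. ]
stand [ 791.2 -237.3   12. ]
90.46643019985906 284.5849545223707
mirror [ 547.7 -203.9  137. ]
mirror [ 534.1 -289.6  137. ]
pin [ 470.4 -233.9  160. ]
ptr [ 609.5 -267.4   40. ]
offcut [488.9 -42.4  30. ]
offc [538.7 -35.5  30. ]
offc [524.6 -74.1  30. ]
yaw board -0.09464856709821731 se -0.16153048915804205
[671.4  38.8  16. ] [523.2  46.5  67.4] [538.8 147.7  58.2]
```

```bash
cat >> h.py <<'E'
from scipy.spatial.transform import Rotation as Ro
def st():
    g=ctrl.get_state(); q=g['orientation']; R=Ro.from_quat([q[1],q[2],q[3],q[0]]).as_matrix()
    print('t',g['t'],'tcp',g['tcp_pos'].round(1),'x',R[:,0].round(3),'z',R[:,2].round(3),'zyaw',np.arctan2(R[1,2],R[0,2]).round(3),'F',g['wrist_force'].round(1),'w',g['gripper_width'],'j',g['joints'].round(2)); return g,R
E
python3 -c "from h import *; st()"
```

```text
t 0.1 tcp [ 178.5 -519.7  238.6] x [-0.     0.001 -1.   ] z [ 0.325 -0.946 -0.002] zyaw -1.24 F [-0.3 -0.1  0.7] w 1.0021903034894377 j [-1.37  0.33 -0.19  1.05 -0.    1.44]
```

Call:
play_rows:
  targets:
    - {"travel":[0.48,0.89,0],"angular":[0,0,0.41]}
    - {"travel":[0.48,0.89,0],"angular":[0,0,0.41]}
    - {"travel":[0.48,0.89,0],"angular":[0,0,0.41]}
    - {"travel":[0.48,0.89,0],"angular":[0,0,0.41]}
    - {"travel":[0.48,0.89,0],"angular":[0,0,0.41]}
  hand: 0.2
  force: 30

```text
t: 0.72
tcp_pos: [299.0, -296.0, 239.0]
orientation: [0.64, 0.301, 0.64, -0.301]
wrist_force: [0.9, -0.6, 0.3]
gripper_width: 0.602
```

Call:
play_rows:
  targets:
    - {"travel":[0.48,0.89,0],"angular":[0,0,0.41]}
    - {"travel":[0.48,0.89,0],"angular":[0,0,0.41]}
    - {"travel":[0.48,0.89,0],"angular":[0,0,0.41]}
    - {"travel":[0.48,0.89,0],"angular":[0,0,0.41]}
    - {"travel":[0.48,0.89,0],"angular":[0,0,0.41]}

```text
t: 1.35
tcp_pos: [419.1, -73.6, 239.2]
orientation: [0.683, 0.182, 0.683, -0.183]
wrist_force: [1.0, -0.1, -0.4]
gripper_width: 0.599
```

Call:
play_rows:
  targets:
    - {"travel":[0.48,0.89,0],"angular":[0,0,0.41]}
    - {"travel":[0.48,0.89,0],"angular":[0,0,0.41]}
    - {"travel":[0.48,0.89,0],"angular":[0,0,0.41]}
    - {"travel":[0.48,0.89,0],"angular":[0,0,0.41]}
    - {"travel":[0.48,0.89,0],"angular":[0,0,0.41]}

```text
t: 1.98
tcp_pos: [539.0, 148.9, 238.9]
orientation: [0.705, 0.058, 0.705, -0.058]
wrist_force: [0.4, -0.6, -0.6]
gripper_width: 0.597
```

```bash
python3 - <<'E'
from h import *
st(); snap('wrist','w1')
s=snap('top','top1'); cv2.imwrite('pics/c2.png',cv2.resize(s['image'][125:240,330:450],None,fx=5,fy=5,interpolation=cv2.INTER_CUBIC))
E
```

```text
t 1.975 tcp [539.  148.9 238.9] x [-0.001 -0.    -1.   ] z [ 0.987 -0.163 -0.   ] zyaw -0.164 F [ 0.4 -0.6 -0.6] w 0.5965092442103711 j [ 0.14  0.34 -0.17  1.06 -0.    1.87]
```

View pics/w1.png

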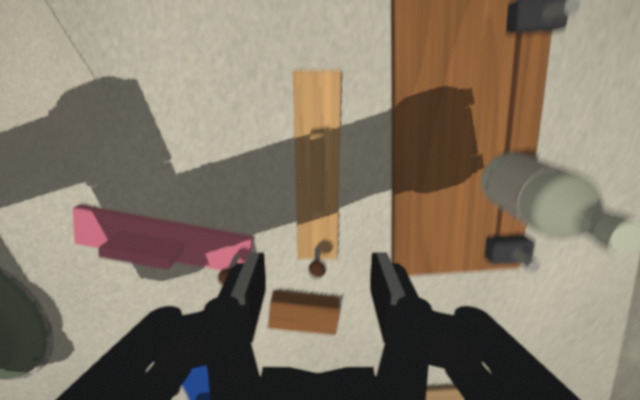

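The wrist view is along the straightedge: bar edges at columns 295 and 340, bead at (318,268), board's near edge at column 392. I'll check this against the top-view numbers.

```bash
python3 - <<'E'
from h import *
s=load('w1')
for u,v,z in((293,70,14),(340,70,14),(297,259,14),(339,259,14),(318,268,62),(392,10,20),(393,270,20)): print(u,v,atz(s,u,v,z).round(1),dep(s,u,v).round(1))
print(proj(s,[[546.6,199.3,60],[533.7,120.4,60]]).round())
E
```

```text
293 70 [528.7 254.2  14. ] [527.9 255.    1. ]
340 70 [576.7 246.2  14. ] [5.777e+02 2.468e+02 2.000e-01]
297 259 [492.6  37.   14. ] [492.9  38.   15.8]
339 259 [544.3  28.5  14. ] [544.1  21.1   0.8]
318 268 [521.   48.3  62. ] [521.7  52.6  69.3]
392 10 [634.3 292.6  20. ] [636.4 294.2  11. ]
393 270 [608.6   5.4  20. ] [570.5 155.3 254.9]
[[319. 125.]
 [319. 204.]]
```

View pics/c2.png

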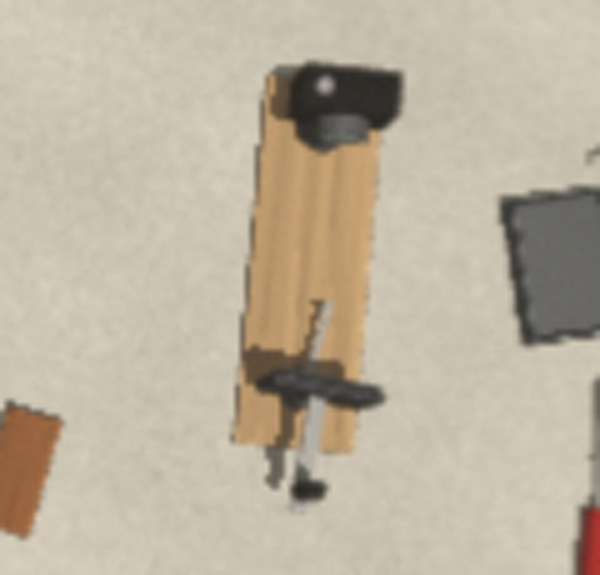

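Call:
play_rows:
  targets:
    - {"travel":[-0.01,0.02,-1],"angular":[0,0,0]}
    - {"travel":[-0.01,0.02,-1],"angular":[0,0,0]}
    - {"travel":[-0.01,0,-1],"angular":[0,0,0]}
    - {"travel":[0,0,-0.6],"angular":[0,0,0]}
    - {"travel":[0,0,-0.4],"angular":[0,0,0]}

```text
t: 2.7
tcp_pos: [535.3, 148.3, 37.2]
orientation: [0.703, 0.059, 0.706, -0.06]
wrist_force: [-0.6, -0.4, 0.8]
gripper_width: 0.599
```

Call:
play_rows:
  targets:
    - {"travel":[0,0,0],"angular":[0,0,0]}
    - {"travel":[0,0,0],"angular":[0,0,0]}
    - {"travel":[0,0,0],"angular":[0,0,0]}
    - {"travel":[0,0,0],"angular":[0,0,0]}
    - {"travel":[0,0,0],"angular":[0,0,0]}
  hand: -1
  force: 30

```text
t: 3.32
tcp_pos: [537.6, 149.3, 40.1]
orientation: [0.705, 0.059, 0.704, -0.059]
wrist_force: [-1.7, -0.8, 4.4]
gripper_width: 0.156
```

Call:
play_rows:
  targets:
    - {"travel":[0,0,0.14],"angular":[0,0,0]}
    - {"travel":[0.36,0,0],"angular":[0,0,0.19]}
    - {"travel":[0.36,0,0],"angular":[0,0,0.19]}
    - {"travel":[0.34,0,0],"angular":[0,0,0]}
    - {"travel":[0,0,0],"angular":[0,0,0]}

```text
t: 3.95
tcp_pos: [591.3, 149.3, 46.4]
orientation: [0.707, 0.036, 0.706, -0.035]
wrist_force: [-0.3, -0.2, -3.0]
gripper_width: 0.157
```

```bash
python3 - <<'E'
from h import *
st(); s=snap('top','top2'); cv2.imwrite('pics/c3.png',cv2.resize(s['image'][130:230,230:350],None,fx=6,fy=6,interpolation=cv2.INTER_CUBIC))
snap('wrist','w2')
E
```

```text
t 3.95 tcp [591.3 149.3  46.4] x [ 0.001  0.    -1.   ] z [ 0.995 -0.1    0.001] zyaw -0.101 F [-0.3 -0.2 -3. ] w 0.15688183707238082 j [ 0.13  0.62 -0.26  0.69  0.    1.8 ]
```

View pics/w2.png

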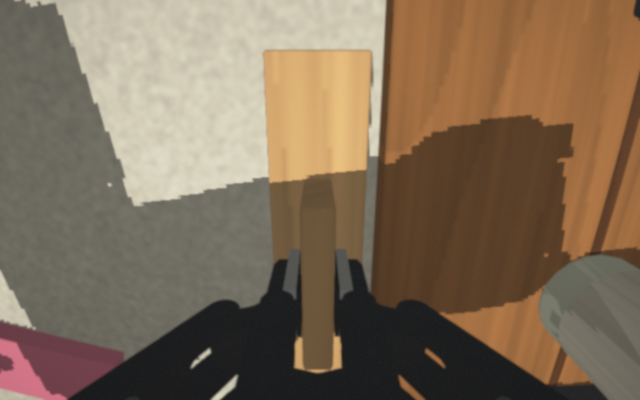

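The straightedge is held and lifted. Its straight edge runs (372,52)–(363,262) and the board's edge (388,0)–(374,310), leaving a small gap.

```bash
python3 - <<'E'
from h import *
s=load('w2')
a,b=[atz(s,*q,20.5) for q in((372,52),(363,262))]; c,d=[atz(s,*q,20) for q in((387.5,2),(374,300))]
print(a,b,c,d)
for p,q in((a,b),(c,d)): e=p-q; print(np.arctan2(-e[0],e[1]))
n=np.array([d[1]-c[1],c[0]-d[0]]); n/=np.linalg.norm(n); n*=np.sign(n[0]); print('gap',(c-a)[:2]@n,(c-b)[:2]@n)
E
```

```text
[622.96483223 246.19863611  20.5       ] [612.7449284 138.6859564  20.5      ] [630.98935084 266.17912483  20.        ] [617.90820628 112.36179054  20.        ]
-0.09477289061121101
-0.0848392338559498
gap 6.30256033274432 7.37535107034505
```

Call:
play_rows:
  targets:
    - {"travel":[0,0,-0.07],"angular":[0,0,0]}
    - {"travel":[0,0,-0.07],"angular":[0,0,0]}
    - {"travel":[0.06,0,0],"angular":[0,0,0]}
    - {"travel":[0.06,0,0],"angular":[0,0,0]}
    - {"travel":[0,0,0],"angular":[0,0,0]}

```text
t: 4.68
tcp_pos: [589.9, 149.4, 40.3]
orientation: [0.702, 0.035, 0.71, -0.035]
wrist_force: [-18.2, -1.4, 22.5]
gripper_width: 0.156
```

Call:
play_rows:
  targets:
    - {"travel":[0.03,0,0],"angular":[0,0,0]}
    - {"travel":[0.03,0,0],"angular":[0,0,0]}
    - {"travel":[0,0,0],"angular":[0,0,0]}

```text
t: 5.05
tcp_pos: [593.7, 149.4, 40.3]
orientation: [0.703, 0.035, 0.709, -0.035]
wrist_force: [-14.2, -0.5, 25.3]
gripper_width: 0.159
```

Call:
play_rows:
  targets:
    - {"travel":[0,0,0.02],"angular":[0,0,0]}
    - {"travel":[0,0,0.02],"angular":[0,0,0]}
    - {"travel":[0,0,0],"angular":[0,0,0]}

```text
t: 5.42
tcp_pos: [598.7, 149.3, 40.8]
orientation: [0.706, 0.035, 0.707, -0.035]
wrist_force: [-1.9, 0.8, -1.1]
gripper_width: 0.153
```

Call:
play_rows:
  targets:
    - {"travel":[0.03,0,0],"angular":[0,0,0]}
    - {"travel":[0,0,0],"angular":[0,0,0]}
    - {"travel":[0,0,0],"angular":[0,0,0]}

```text
t: 5.8
tcp_pos: [598.9, 149.3, 40.7]
orientation: [0.705, 0.035, 0.708, -0.035]
wrist_force: [-5.5, -0.1, 0.9]
gripper_width: 0.156
```

```bash
python3 -c "
from h import *
st(); s=snap('wrist','w3'); cv2.imwrite('pics/c4.png',cv2.resize(s['image'][0:300,220:420],None,fx=2,fy=2,interpolation=cv2.INTER_CUBIC))"
```

```text
t 5.8 tcp [598.9 149.3  40.7] x [-0.004  0.    -1.   ] z [ 0.995 -0.1   -0.004] zyaw -0.1 F [-5.5 -0.1  0.9] w 0.15633148976934205 j [ 0.12  0.64 -0.24  0.7   0.    1.8 ]
```

View pics/c4.png

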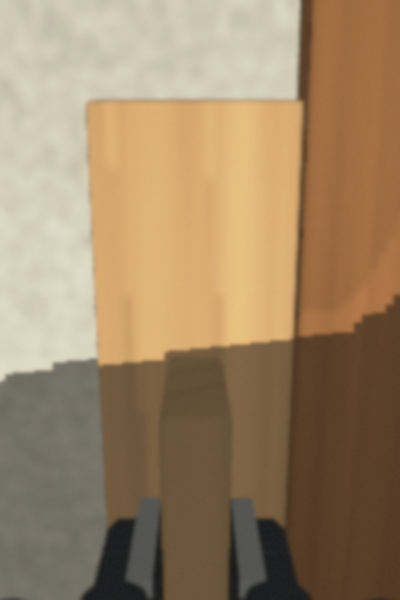

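Call:
play_rows:
  targets:
    - {"travel":[0.04,0,0],"angular":[0,0,0]}
    - {"travel":[0,0,0],"angular":[0,0,0]}

```text
t: 6.1
tcp_pos: [599.0, 149.4, 40.4]
orientation: [0.704, 0.035, 0.709, -0.035]
wrist_force: [-9.6, 0.9, 4.7]
gripper_width: 0.157
```

Call:
play_rows:
  targets:
    - {"travel":[0,0,0],"angular":[0,0,0]}
    - {"travel":[0,0,0],"angular":[0,0,0]}
    - {"travel":[0,0,0],"angular":[0,0,0]}
  hand: 0.1

```text
t: 6.48
tcp_pos: [603.6, 149.3, 41.6]
orientation: [0.707, 0.036, 0.706, -0.035]
wrist_force: [0.1, 0.3, -0.2]
gripper_width: 0.549
```

Call:
play_rows:
  targets:
    - {"travel":[0,0,0.5],"angular":[0,0,0]}
    - {"travel":[0,0,1],"angular":[0,0,0]}
    - {"travel":[0,0,1],"angular":[0,0,0]}
    - {"travel":[0,0,1],"angular":[0,0,0]}
    - {"travel":[0,0,0.5],"angular":[0,0,0]}

```text
t: 7.1
tcp_pos: [604.3, 149.4, 245.0]
orientation: [0.708, 0.036, 0.704, -0.035]
wrist_force: [-0.0, -0.5, 0.2]
gripper_width: 0.552
```

```bash
python3 -c "
from h import *
st(); s=snap('wrist','w4'); cv2.imwrite('pics/c5.png',cv2.resize(s['image'][20:320,230:500],None,fx=2,fy=2,interpolation=cv2.INTER_CUBIC))"
```

```text
t 7.1 tcp [604.3 149.4 245. ] x [ 0.005  0.001 -1.   ] z [ 0.995 -0.1    0.005] zyaw -0.1 F [-0.  -0.5  0.2] w 0.5517669097694429 j [ 0.12  0.45  0.02  1.13 -0.    1.8 ]
```

View pics/c5.png

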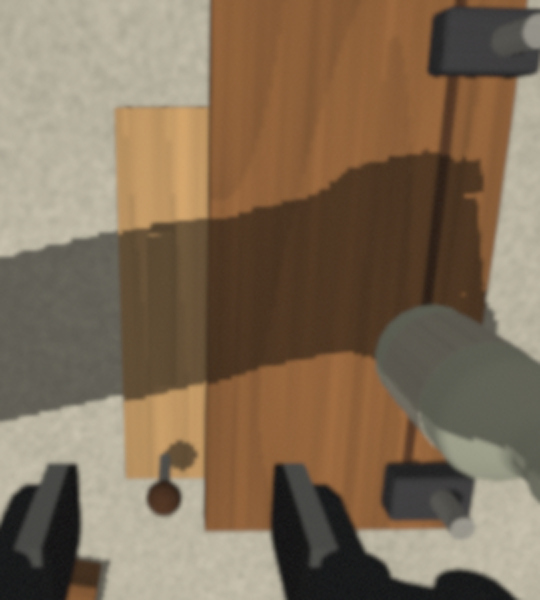

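Flush along its full length, with the bead at crop (164,497) towards the stand. Next I check those numbers and refine the stand from crop c2: pin (312,489), pointer tip (320,303), mirror (257,381)–(384,396), base near corners (233,440) and (354,452), left side up to (268,72).

```bash
cat > m2.py <<'E'
from h import *
s=load('w4'); C=lambda u,v,z: atz(s,230+(u+.5)/2-.5,20+(v+.5)/2-.5,z)
a,b,c,d=C(117,107,14),C(126,478,14),C(209,60,20),C(205,525,20); bead=C(164,497,62)
print(a,b,c,d,'bead',bead)
for p,q in((a,b),(c,d)): e=p-q; print(np.arctan2(-e[0],e[1]))
n=np.array([d[1]-c[1],c[0]-d[0]]); n/=np.linalg.norm(n); n*=np.sign(n[0]); print('dist should be 50:',(c-a)[:2]@n,(c-b)[:2]@n, 'end margin',(b-d)[:2]@[n[1]*-1,n[0]])
s=load('top1'); T=lambda u,v,z: atz(s,330+(u+.5)/5-.5,125+(v+.5)/5-.5,z)
pin=T(312,489,160); ptr=T(320,303,40); k=[T(*q,12) for q in((233,440),(354,452),(268,72),(378,200))]
print('pin',pin,'ptr',ptr,'base',k)
print('yaw long', np.arctan2(*(k[2]-k[0])[[1,0]]),np.arctan2(*(k[3]-k[1])[[1,0]]))
e=k[1]-k[0]; y=np.arctan2(e[0],-e[1]); print('yaw short',y)
for ys in(-.12,-.1):
  S1=pin[:2]+80*np.array([np.cos(ys-.0873),np.sin(ys-.0873)]); S2=ptr[:2]-64*np.array([np.cos(ys-.1745),np.sin(ys-.1745)])
  S=(S1+S2)/2; v=bead[:2]-S; j=(np.arctan2(v[1],v[0])-ys+.1745)/2; nn=j-.0873+ys
  print(ys,'S',S1,S2,'j',j,'n',nn,'pin target',S-80*np.array([np.cos(nn),np.sin(nn)]),'dist',np.linalg.norm(v))
E
python3 m2.py
```

```text
[582.9974997 251.8348542  14.       ] [560.44768258  32.89381927  14.        ] [632.93204037 269.30216993  20.        ] [607.37646502  -2.82508852  20.        ] bead [586.54516491  45.02961804  62.        ]
-0.10263304454580817
-0.0936357654746238
dist should be 50: 48.08261958815414 50.062887065757586 end margin 31.17464247563337
pin [ 471.12328552 -235.19127709  160.        ] ptr [ 610.13892501 -265.49194498   40.        ] base [array([ 510.61863282, -203.48396055,   12.        ]), array([ 500.93758948, -294.31328425,   12.        ]), array([ 788.80144632, -234.66443977,   12.        ]), array([ 690.89928067, -316.30493618,   12.        ])]
yaw long -0.11162040321103875 -0.11525580310232028
yaw short -0.10618411287598627
-0.12 S [ 549.41050078 -251.65675387] [ 548.89429188 -246.91521457] j 0.8694617392557378 n 0.6621617392557377 pin target [ 486.0591973  -298.47183824] dist 296.6814670240459
-0.1 S [ 549.72413145 -250.08782096] [ 548.53503056 -248.14374079] j 0.8593874003633553 n 0.6720874003633552 pin target [ 486.52768398 -298.92544348] dist 296.5154998040168
```

Call:
play_rows:
  targets:
    - {"travel":[-0.27,-0.77,0],"angular":[0,0,0.85]}
    - {"travel":[-0.27,-0.77,0],"angular":[0,0,0.85]}
    - {"travel":[-0.27,-0.77,0],"angular":[0,0,0.85]}
    - {"travel":[-0.27,-0.77,0],"angular":[0,0,0.85]}
    - {"travel":[-0.27,-0.77,0],"angular":[0,0,0.85]}

```text
t: 7.78
tcp_pos: [534.8, -44.5, 241.0]
orientation: [0.671, -0.225, 0.67, 0.224]
wrist_force: [0.3, -0.0, -0.1]
gripper_width: 0.549
```

Call:
play_rows:
  targets:
    - {"travel":[-0.27,-0.77,0],"angular":[0,0,0.85]}
    - {"travel":[-0.27,-0.77,0],"angular":[0,0,0.85]}
    - {"travel":[-0.27,-0.77,0],"angular":[0,0,0.85]}
    - {"travel":[-0.27,-0.77,0],"angular":[0,0,0.85]}
    - {"travel":[-0.27,-0.77,0],"angular":[0,0,0.85]}

```text
t: 8.4
tcp_pos: [467.2, -237.1, 241.0]
orientation: [0.544, -0.452, 0.544, 0.452]
wrist_force: [1.1, 0.3, 0.2]
gripper_width: 0.549
```

```bash
python3 -c "
from h import *
st(); s=snap('wrist','w5'); print(proj(s,[[471,-235,160],[549,-249,40],[610,-265.5,40]]))"
```

```text
t 8.4 tcp [ 467.2 -237.1  241. ] x [ 0. -0. -1.] z [ 0.182  0.983 -0.   ] zyaw 1.388 F [1.1 0.3 0.2] w 0.5485467579530142 j [-0.61  0.28 -0.26  1.04 -0.   -0.43]
[[320.93750076 218.60615073]
 [320.10935076 243.32865372]
 [315.71858822 290.29815809]]
```

View pics/w5.png

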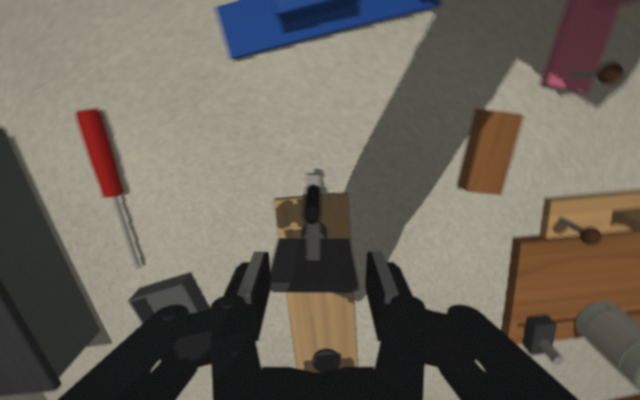

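The pin's top shows at about (313,218), 8 px left of the predicted (321,219).

```bash
python3 -c "
from h import *
s=load('w5'); print(atz(s,313,218,160),[dep(s,313,v).round(1) for v in (200,208,214,218)])
print('gap',[dep(s,u,v).round(1) for u,v in ((590,236),(560,205),(545,215))], 'mirror top edge corners',atz(s,280,240,137),atz(s,352,240,137))"
```

```text
[ 469.51084139 -240.49753436  160.        ] [array([ 461.1, -239.1,  145.2]), array([ 461.6, -239. ,  161.2]), array([ 466.3, -239.9,  160.5]), array([ 468.8, -240.3,  161.8])]
gap [array([581.3,  40.4,  67.6]), array([564.8,  42.9,  15. ]), array([579.7,  31.4,   5.3])] mirror top edge corners [ 492.62808206 -272.44776716  137.        ] [ 503.21239874 -215.0337106   137.        ]
```

Call:
play_rows:
  targets:
    - {"travel":[0,-0.02,-0.7],"angular":[0,0,0]}
    - {"travel":[0,0,-0.7],"angular":[0,0,0]}
    - {"travel":[0,0,-0.5],"angular":[0,0,0]}
    - {"travel":[0,0,-0.2],"angular":[0,0,0]}
    - {"travel":[0,0,0],"angular":[0,0,0]}

```text
t: 9.07
tcp_pos: [467.5, -236.5, 136.0]
orientation: [0.545, -0.451, 0.545, 0.451]
wrist_force: [-0.5, 0.2, 0.2]
gripper_width: 0.551
```

Call:
play_rows:
  targets:
    - {"travel":[0,0,0],"angular":[0,0,0]}
    - {"travel":[0,0,0],"angular":[0,0,0]}
    - {"travel":[0,0,0],"angular":[0,0,0]}
    - {"travel":[0,0,0],"angular":[0,0,0]}
    - {"travel":[0,0,0],"angular":[0,0,0]}
  hand: -1
  force: 20

```text
t: 9.7
tcp_pos: [468.0, -239.1, 137.6]
orientation: [0.544, -0.452, 0.546, 0.449]
wrist_force: [-2.5, -5.3, 0.3]
gripper_width: 0.155
```

```bash
python3 -c "
from h import *
st()"
```

```text
t 9.7 tcp [ 468.  -239.1  137.6] x [ 0.001 -0.005 -1.   ] z [ 0.188  0.982 -0.005] zyaw 1.382 F [-2.5 -5.3  0.3] w 0.1546267679434555 j [-0.61  0.37 -0.41  0.79 -0.   -0.42]
```

Call:
play_rows:
  targets:
    - {"travel":[-0.02,-0.135,0],"angular":[0,0,0.5]}
    - {"travel":[-0.01,-0.14,0],"angular":[0,0,0.5]}
    - {"travel":[0,-0.14,0],"angular":[0,0,0.5]}
    - {"travel":[0.015,-0.135,0],"angular":[0,0,0.5]}
    - {"travel":[0.025,-0.135,0],"angular":[0,0,0.5]}

```text
t: 10.32
tcp_pos: [468.0, -272.0, 137.6]
orientation: [-0.433, 0.559, -0.434, -0.558]
wrist_force: [-2.4, -1.9, 3.4]
gripper_width: 0.156
```

Call:
play_rows:
  targets:
    - {"travel":[0.04,-0.13,0],"angular":[0,0,0.5]}
    - {"travel":[0.05,-0.13,0],"angular":[0,0,0.5]}
    - {"travel":[0.06,-0.125,0],"angular":[0,0,0.5]}
    - {"travel":[0.07,-0.12,0],"angular":[0,0,0.5]}
    - {"travel":[0.08,-0.11,0],"angular":[0,0,0.45]}

```text
t: 10.95
tcp_pos: [481.9, -303.0, 137.6]
orientation: [0.304, -0.637, 0.307, 0.638]
wrist_force: [-5.8, -2.2, 6.3]
gripper_width: 0.157
```

Call:
play_rows:
  targets:
    - {"travel":[0,0,0],"angular":[0,0,0]}
    - {"travel":[0,0,0],"angular":[0,0,0]}

```text
t: 11.2
tcp_pos: [481.9, -303.0, 137.6]
orientation: [0.305, -0.637, 0.308, 0.638]
wrist_force: [-6.0, -1.3, 5.2]
gripper_width: 0.154
```

```bash
python3 -c "
from h import *
st(); s=snap('wrist','w6');s2=snap('side','s6');t=snap('top','t6')
r=lambda im,w,h:cv2.resize(im,(w,h),interpolation=cv2.INTER_CUBIC)
a=r(t['image'][125:240,340:440],400,460); b=r(s2['image'][190:305,290:390],400,460); print(a.shape)
cv2.imwrite('pics/c6.png',np.hstack([a,b]))"
```

```text
t 11.2 tcp [ 481.9 -303.   137.6] x [-0.002 -0.003 -1.   ] z [-0.625  0.781 -0.001] zyaw 2.246 F [-6.  -1.3  5.2] w 0.15373366189649512 j [-0.69  0.45 -0.29  0.84 -0.   -1.36]
(460, 400, 3)
```

View pics/c6.png

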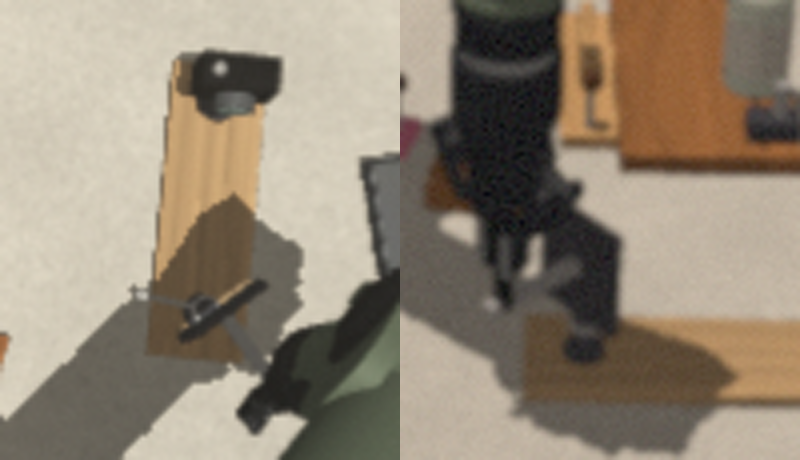

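The top half (left) shows the gripper holding the pin. The pointer tip is at (133,291), its hub near (203,307), and the mirror's top edge runs (183,338)–(266,283). Next I work out the sight line from the pointer and the mirror.

```bash
cat > m3.py <<'E'
from h import *
s=load('t6'); T=lambda u,v,z: atz(s,340+(u+.5)/4-.5,125+(v+.5)/4-.5,z)[:2]
tip=T(133,291,40); hub=T(203,307,40); a=T(183,338,137); b=T(266,283,137); bead=np.array([586.5,45.])
ang=lambda v: np.arctan2(v[1],v[0])
print('tip',tip,'hub',hub,'len',np.linalg.norm(tip-hub),'mirror',a,b,'len',np.linalg.norm(b-a),'mid',(a+b)/2)
d=a-b; n=ang(np.array([d[1],-d[0]])); n=n if np.cos(n)>0 else n+np.pi; print('normal',n)
for S in ([548,-251.5],[548.7,-247.5],[547.5,-254.5]):
    S=np.array(S); v=tip-S; w=bead-S; A=ang(v)
    p=ang(S-np.array([481.9,-303])-[0,0]); 
    print(S,'ptr ang',A,'len',np.linalg.norm(v),'bead ang',ang(w),'off mm',np.linalg.norm(w)*np.sin(ang(w)-A),'tool-normal',p,'view from tool',[2*p-ys for ys in(-.12,-.1)],'r',np.linalg.norm(S-[481.9,-303]))
E
python3 m3.py
```

```text
tip [ 565.59277628 -188.0128878 ] hub [ 550.42467767 -252.44118015] len 66.18969761124148 mirror [ 517.38315249 -217.23066931] [ 564.44065024 -290.19887159] len 86.82607118818215 mid [ 540.91190136 -253.71477045]
normal 0.572784567654618
[ 548.  -251.5] ptr ang 1.3004715353903975 len 65.87958099736119 bead ang 1.4416705740018434 off mm 42.07683635235517 tool-normal 0.6618805142693882 view from tool [np.float64(1.4437610285387765), np.float64(1.4237610285387765)] r 83.79415254061588
[ 548.7 -247.5] ptr ang 1.2941066128928844 len 61.83916564783795 bead ang 1.4422778438152835 off mm 43.54075922245303 tool-normal 0.6932640033447104 view from tool [np.float64(1.5065280066894209), np.float64(1.4865280066894209)] r 86.84751003914856
[ 547.5 -254.5] ptr ang 1.3051053480441306 len 68.90489563049226 bead ang 1.4413079071148358 off mm 41.00999058897705 tool-normal 0.6366367890525748 view from tool [np.float64(1.3932735781051497), np.float64(1.3732735781051497)] r 81.58192201707436
```

```bash
python3 -c "
from h import *
s=load('w6'); print(proj(s,[[548,-250,40],[586.5,45,62]]).round())
cv2.imwrite('pics/w6b.png',s['image'])"
```

```text
[[316. 300.]
 [514. 483.]]
```

View pics/w6b.png

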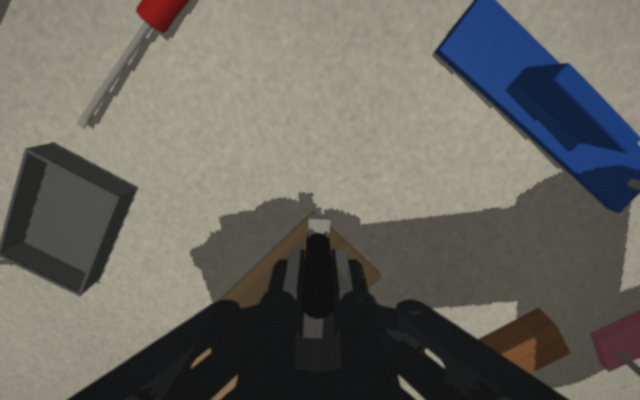

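The estimates disagree: the pointer gives 1.30, the tool about 1.37, and about 1.44 is needed. The wrist camera sees the lever at finer scale, with its ends near (319,225) and (313,325), so I'll measure it there. I'll do the same in w5, where the mirror was parked, as calibration.

```bash
python3 - <<'E'
from h import *
for t,rows,(c0,c1) in(('w6',(222,226,230,322,328,334),(296,342)),('w5',(174,178,182,232,240,248,256),(298,332))):
    g=cv2.cvtColor(load(t)['image'],6).astype(int); z=load(t)['z_map']
    for r in rows:
        print(t,r,c0,' '.join(map(str,g[r,c0:c1:1])))
    s=load(t); print([dep(s,u,v).round(0) for u,v in(((319,226),(313,328)) if t=='w6' else ((315,178),(313,245)))])
s=load('w6'); 
E
```

```text
w6 222 296 81 81 78 73 66 64 64 66 68 68 70 76 98 120 129 130 131 133 133 132 132 132 132 130 130 130 129 130 132 134 132 130 129 120 101 85 81 80 79 80 80 80 81 81 80 80
w6 226 296 67 64 65 67 68 70 69 70 69 70 72 77 99 119 127 129 131 132 131 131 131 132 131 130 130 130 130 131 132 132 132 130 125 110 89 78 79 79 80 81 81 81 82 81 81 80
w6 230 296 68 69 70 70 69 69 70 68 69 68 70 71 75 72 70 72 79 96 114 125 130 129 129 129 130 130 130 129 128 123 121 124 121 103 78 65 63 64 68 74 79 81 82 83 83 83
w6 322 296 19 23 19 21 21 24 26 43 57 63 65 66 65 67 66 68 67 67 66 68 66 68 68 68 68 67 59 43 33 29 28 29 27 29 31 28 28 25 23 21 24 19 20 20 19 20
w6 328 296 24 19 22 22 19 24 32 46 57 64 64 65 66 65 66 67 66 66 67 67 64 67 68 68 68 63 51 38 29 30 27 27 30 30 30 28 29 27 26 24 22 18 22 21 21 21
w6 334 296 31 34 29 23 23 26 37 51 62 63 65 66 65 65 65 66 66 65 66 66 66 67 68 67 65 60 44 32 29 30 29 27 29 31 30 30 30 27 27 22 26 29 32 32 23 21
[array([ 473., -307.,  102.]), array([ 530., -266.,  103.])]
w5 174 298 158 158 158 158 158 155 148 141 132 121 109 102 99 98 96 95 92 92 91 91 88 
[... 154 characters left out ...]
 115 131 146 156 160 160 158 158 156 155
w5 182 298 157 159 159 161 161 159 155 150 145 140 137 135 133 133 132 133 132 132 132 129 124 114 107 100 100 113 133 146 154 154 154 154 155 155
w5 232 298 68 66 61 50 39 31 38 44 52 59 64 66 67 69 68 68 69 69 69 68 64 58 51 45 37 33 31 35 44 52 61 64 65 65
w5 240 298 32 33 33 30 31 32 35 44 50 59 63 67 67 69 69 67 69 69 69 67 63 55 47 37 32 31 30 31 30 31 32 31 30 33
w5 248 298 32 30 29 30 32 31 33 40 50 58 63 67 67 68 69 68 68 68 68 68 62 54 45 37 30 29 31 30 30 31 30 32 30 31
w5 256 298 30 30 33 32 30 31 33 42 50 58 62 66 68 68 67 68 68 68 69 67 61 55 43 36 30 30 30 32 28 31 29 29 31 29
[array([ 456., -237.,  102.]), array([ 520., -251.,  101.])]
```

```bash
python3 - <<'E'
from h import *
for t,pts in(('w6',[(319,224),(313.1,322),(312.6,328),(312.2,334)]),('w5',[(312.2,181),(313,232),(313,240),(312.8,256)])):
    s=load(t); P=np.array([atz(s,*p,102)[:2] for p in pts]); print(P.round(1))
    v=P[-2]-P[0]; n=np.arctan2(v[1],v[0]); print(t,'normal',n,'perp offset / line; S at x=549:',P[1]+v/v[0]*(549-P[1][0]))
    globals()[t]=(n,P[1])
n0,p0=w5; n1,p1=w6
A=np.array([[-np.sin(n),np.cos(n)] for n in(n0,n1)]); S=np.linalg.solve(A,[A[0]@p0,A[1]@p1]); print('j',n1-n0,'S',S,'stand yaw from w5',n0+.0873)
b=np.array([586.5,45.])-S; print('bead ang',np.arctan2(b[1],b[0]))
for ys in(-.12,-.11,-.1): print(ys,'view',2*n1-ys, 'off', np.linalg.norm(b)*np.sin(np.arctan2(b[1],b[0])-2*n1+ys))
E
```

```text
[[ 471.8 -308.2]
 [ 527.  -268.7]
 [ 530.9 -266. ]
 [ 534.8 -263.2]]
w6 normal 0.6197028984032384 perp offset / line; S at x=549: [ 549.         -252.94362154]
[[ 458.1 -239.9]
 [ 506.  -248.2]
 [ 514.  -249.8]
 [ 530.4 -253.1]]
w5 normal -0.17499187199208666 perp offset / line; S at x=549: [ 549.         -255.84206604]
j 0.7946947703953251 S [ 545.74427487 -255.26645307] stand yaw from w5 -0.08769187199208665
bead ang 1.4358889049876828
-0.12 view 1.359405796806477 off 23.153304111986856
-0.11 view 1.349405796806477 off 26.173435149819305
-0.1 view 1.339405796806477 off 29.1909488659479
```

Lever, pointer and mirror edge all say the mirror is short by 0.04–0.07 rad, a bead offset of about 26–42 mm. I'll advance the pin 4 mm along its arc.

Call:
play_rows:
  targets:
    - {"travel":[0.025,-0.035,0],"angular":[0,0,0.15]}
    - {"travel":[0.025,-0.035,0],"angular":[0,0,0.15]}
    - {"travel":[0,0,0],"angular":[0,0,0]}
    - {"travel":[0,0,0],"angular":[0,0,0]}
    - {"travel":[0,0,0],"angular":[0,0,0]}

```text
t: 11.98
tcp_pos: [484.5, -306.4, 137.6]
orientation: [0.288, -0.645, 0.291, 0.645]
wrist_force: [-5.4, -2.4, 4.9]
gripper_width: 0.154
```

```bash
python3 - <<'E'
from h import *
st(); s=snap('wrist','w7'); t=snap('top','t7'); 
g=cv2.cvtColor(s['image'],6).astype(int)
for r in (220,224,228,322,328,334): print(r,296,' '.join(map(str,g[r,296:342])))
r=lambda im,w,h:cv2.resize(im,(w,h),interpolation=cv2.INTER_CUBIC)
cv2.imwrite('pics/c7.png',np.hstack([r(t['image'][175:225,360:410],400,400),r(t['image'][150:220,240:340][:, :],400,280).repeat(1,0) if 0 else r(t['image'][155:215,250:310],400,400)]))
E
```

```text
t 11.975 tcp [ 484.5 -306.4  137.6] x [-0.002 -0.003 -1.   ] z [-0.665  0.747 -0.001] zyaw 2.298 F [-5.4 -2.4  4.9] w 0.15356966369787264 j [-0.69  0.45 -0.28  0.84 -0.   -1.42]
220 296 80 81 80 81 80 81 79 75 71 66 63 70 91 115 125 126 126 128 128 126 125 125 125 124 121 121 120 121 122 121 120 118 118 110 95 83 79 79 79 80 81 81 82 82 82 81
224 296 81 81 76 73 69 65 64 66 67 69 71 78 98 121 130 130 131 133 131 132 132 132 131 131 131 130 130 131 133 133 132 131 128 116 93 80 80 82 82 80 81 80 81 80 81 81
228 296 66 63 66 68 68 70 70 70 71 70 69 75 90 110 123 129 131 133 131 131 131 131 132 131 130 130 130 131 133 133 132 130 125 108 82 67 64 66 71 76 80 81 80 80 81 80
322 296 22 22 21 20 23 21 27 42 57 63 65 65 65 66 66 67 68 66 66 66 67 66 68 69 68 66 59 43 31 31 28 30 29 27 29 31 29 22 25 22 23 20 19 22 21 22
328 296 24 21 19 20 20 23 31 47 57 63 65 65 67 66 66 66 67 66 67 66 66 66 68 68 66 62 50 38 30 30 30 31 29 30 28 29 29 26 23 21 22 22 21 24 17 19
334 296 32 35 28 25 24 25 37 51 60 64 64 65 65 66 67 67 65 67 66 64 66 66 67 68 67 60 45 33 29 30 30 28 30 29 29 29 29 30 26 22 23 32 35 33 26 20
```

View pics/c7.png

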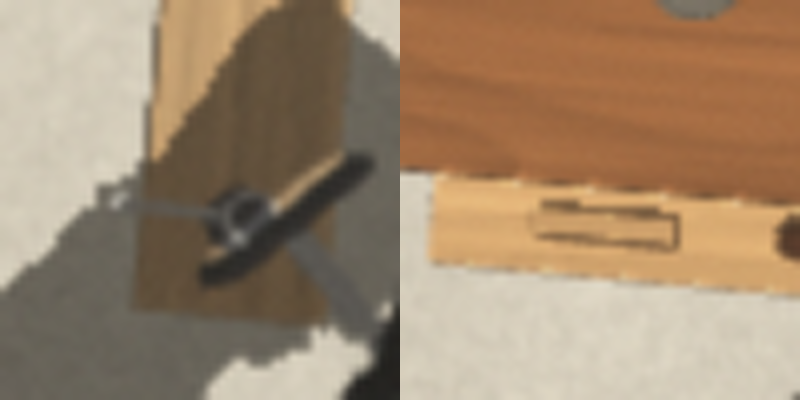

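The last view shows the pointer from its tip (105,196) to about (218,214) in the left crop, swung further. On the right, the straightedge is tight against the board with no gap. Final numbers:

```bash
python3 - <<'E'
from h import *
s=load('t7'); T=lambda u,v: atz(s,360+(u+.5)/8-.5,175+(v+.5)/8-.5,40)[:2]
ang=lambda v: np.arctan2(v[1],v[0])
tip,m=T(105,197),T(218,214); print('shaft',tip,m,ang(tip-m))
s=load('w7'); P=[atz(s,*p,102)[:2] for p in((319,222),(312.8,325))]; n1=ang(P[1]-P[0])
for S in([546.,-255.],[549.,-253.5]):
    b=np.array([586.5,45.])-S; print(S,'ptr',ang(tip-S),'bead',ang(b),'n',n1,'off by lever',[np.linalg.norm(b)*np.sin(ang(b)-2*n1+ys) for ys in(-.12,-.1)],'off by ptr',np.linalg.norm(b)*np.sin(ang(b)-ang(tip-S)),np.linalg.norm(b)*np.sin(ang(b)-ang(tip-m)))
E
```

```text
shaft [ 558.91855615 -187.2185624 ] [ 550.74324258 -239.26503104] 1.4149922007130427
[546.0, -255.0] ptr 1.382463689664466 bead 1.436607598842476 n 0.673267832504732 off by lever [np.float64(-9.05851387612341), np.float64(-3.0053887823185934)] off by ptr 16.38251321081425 6.542934193477324
[549.0, -253.5] ptr 1.4222554976386341 bead 1.4458229031371177 n 0.673267832504732 off by lever [np.float64(-6.230912350322448), np.float64(-0.21443175839357181)] off by ptr 7.089510571134003 9.273833601645883
```

Every estimate is now within ±17 mm (limit 35), and they bracket zero. I'm handing in.

```bash
python3 -c "
from h import *
st(); print(ctrl.sign_off())"
```

```text
t 12.075 tcp [ 484.5 -306.4  137.6] x [-0.002 -0.003 -1.   ] z [-0.665  0.747 -0.001] zyaw 2.298 F [-5.5 -1.6  5.2] w 0.1547869282415647 j [-0.69  0.45 -0.28  0.84 -0.   -1.42]
the job is handed in; nothing more can be done
None
```

I laid the wooden straightedge flush against the board's near edge, bead end towards the stand, and let go. I then gripped the mirror's pin, swung the mirror round to about 0.86–0.87 rad, and handed in at t = 12.1 s while still holding it. No verdict was reported.

- **Straightedge:** the last picture shows no gap along the part it covers. From the wrist view, its outer edge was 48 and 50 mm from the board's edge, where 50 is ideal. That 2 mm difference is about the size of the calibration error.
- **Mirror:** estimates of the bead's offset from the camera's line of sight disagree somewhat. The lever gives -9 to 0 mm and the pointer +7 to +16 mm, all inside the 35 mm limit.
- **Holding force:** the wrist sensor read about 5.7 N sideways, and the gripper was closed on the pin.
- **Other objects:** I touched none of the bystanders knowingly, but I did not re-measure where they ended up.
- **One correction:** my first swing stopped 0.04–0.07 rad short, so I moved the pin about 4 mm further.

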